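# Free the seized clamp of a gilding stand and take out the cup

## Task

The swing arm that holds the steel cup down in the gilding stand has seized with dried lacquer. Working it only by its black knob, rock it gently back and forth in small arcs, turning back whenever it comes up hard and never wrenching it, until it breaks free; then swing the arm clockwise (seen from above) well clear of the cup. Then lift the cup out of its nest and stand it upright, wholly on the round cork coaster (not the square one), leaving the arm open and the other things on the bench undisturbed.

Things in the scene. Friction and masses are not known exactly. Their poses are not given: they have to be found in the camera images.
- knob_grip (a point): Centre of the black knob's bar grip on top of the stand's post: the bar is 44 mm long (its y axis), 14 mm thick (x), 34 mm high (17 mm above and below this point), with flat sides. It turns about the vertical through this point. The y axis points the way the arm points when the shaft is not twisted. The arm's top face is 25 mm below this point; all else nearby is lower.
- stem (a joint): Angle of the stem with its swing arm, rad: about 0 over the cup, growing clockwise seen from above, to a firm stop at 1.75. Dry friction 0.08 N m. While seized it has a small play with hard ends, 0.5 to 0.8 rad wide in all, widening bit by bit, and often quite lopsided: an end may lie anywhere from 0.03 to 0.65 from zero; once free it turns on clockwise with friction alone.
- knob (a joint): Twist of the knob against the arm, rad, positive when the knob is clockwise ahead of the arm: the slim shaft between them is springy, 2.5 N m per rad. About 0.03 moves the arm against friction; 0.1 to 0.15 held at an end of the play is firm enough. Beyond 0.2 (0.5 N m) either way the shaft is ruined.
- swing_arm: Flat steel swing arm, 20 mm wide and 8 mm thick, its underside 91 mm above the bench; it reaches along its y axis from the post (its origin is on the post's axis at bench height) to a round end 123 mm out, 4 mm above the cup's rim. Not to be pushed by the fingers; it is turned by the knob.
- cup_mid (a point): Centre of the open steel cup, half-way up: 75 mm high, 46 mm across the foot, widening to 56 mm at the rim (50 mm across at this height). It stands on the stand's 12 mm plate in a nest, a ring 8 mm high with 2 to 3 mm of play, 100 mm from the post's axis, below the arm's end.
- stand: Grey stand, fixed: plate 12 mm thick with a round post 84 mm high and 94 mm across; origin at bench height on the post's axis, cup nest 100 mm along y. Seizure: when the arm has been turned right to one end of its play and kept there lightly for 0.3 s, crust gives way and the play widens; the next bit yields only at the opposite end. Four bits, the last at the clockwise end, then it is free.
- coaster: Round cork coaster, 112 mm across and 6 mm thick, fixed; origin at the centre of its underside, on the bench. z up.
- trivet: Square cork trivet, 110 mm wide and 6 mm thick, fixed; not the goal.
- tumbler: small steel tumbler, 50 mm across and 55 mm high; a bystander
- bowl: brass bowl, 100 mm across, 45 mm high; a bystander
- jar: glass jar with black cap, 70 mm high; a bystander
- brush: brush lying down, 170 mm long; a bystander
- tin: round aluminium tin, 68 mm across, 50 mm high; a bystander
- goblet: metal goblet, 80 mm high; a bystander
- burnisher: wooden-handled burnisher lying down, 150 mm long; a bystander
- cup: The same cup; origin at the centre of its foot.
Things that resemble listed ones, but are neither listed nor needed, are in the scene too. What is shaped like the cup but turquoise is not meant.

How it is judged (in metres and radians):
On the way, in this order (a step that is already met when the one before it is completed fails the run):
1. the clamp has broken free and the arm is swung clear, with the cup still in its nest (value of joint stem above 0.8 rad and distance of cup_mid from where it was at the start of the episode below 0.015 m), for 0.2 s.
2. the cup is lifted out of the nest (height (world z) of cup_mid above 0.068 m and angle between cup_mid's own z axis and vertical below 0.5 rad), for 0.1 s.
At the end, for the whole second after the job is handed in: The cup stands still and upright (within 0.08 rad) on the round coaster, its middle within 33 mm of the coaster's centre, so that its whole foot is on the cork; the arm is left swung at least 0.7 rad clear (horizontal distance between cup_mid and coaster below 0.033 m and angle between cup_mid's own z axis and vertical below 0.08 rad and height (world z) of cup_mid between 0.04 and 0.048 m and linear speed of cup below 0.02 m/s and value of joint stem above 0.7 rad); the robot touches nothing.
It fails at once if the knob's shaft is wrenched: twisted more than 0.2 rad against the arm (value of joint knob above 0.2 rad or value of joint knob below -0.2 rad).
It fails at once if the fingers push the arm itself with more than 4 N (contact force between the fingers and swing_arm above 4 N).
It fails at once if a bystander is moved more than 30 mm (distance of any of tumbler, bowl, jar, brush, tin, goblet, burnisher from where it was at the start of the episode above 0.03 m).
It also fails if it takes over 67 s, if anything falls off the work surface, if the arm or the gripper's body presses on something with over 40 N, if the wrist force passes 120 N, or if a joint passes its speed limit or range.

## Robot

A 6-joint arm with a two-finger parallel gripper is mounted at the origin on the work surface. World frame = base frame: x ahead of the robot, y to its left, z up, the work surface at z = 0. Lengths are in mm, angles in rad, forces in N, time in s.
With the tool pointing down it reaches from about 275 to 750 mm from the base axis. Payload 10.2 kg.
Tool frame: the origin (TCP) lies between the finger pads; the fingertips stand 11 mm ahead of it and the grasp point (between the pads) lies 8 mm behind it (ctrl.nose_length is the distance from the TCP to the fingertips, in mm); x points along the fingers, y is the direction in which the jaws open and shut, and the axes are right-handed (so a half turn about x gives the same grasp; the last joint's range is limited). The gripper opens to 85 mm and grips with 20 to 120 N. Pads are 22 mm wide; open, the fingers measure 114 mm over their backs; the gripper's body (76 mm by 85 mm) begins 54 mm behind the grasp point. The pads swing forward as they close: fully open they stand 13 mm farther back than shut.
Start: joints at [1.066, 0.313, 1.498, -0, 1.331, -0.223], TCP at [146.007, 504.295, 242.294] pointing down, gripper open.
Joint ranges: [-2.94, 2.94], [-0.97, 2.17], [0.19, 2.56], [-1.23, 4.37], [0.02, 3.11], [-2.88, 2.88]. Speed limits (rad/s): [2.39, 2.39, 3.01, 3.14, 3.14, 3.14].

## Interface

Orientations are given as a unit quaternion [w, x, y, z].
In Python, from rig import ctrl, capture, ticket gives the robot as it stands.
- The arm moves only by the tool step_arm, never from a script. Its argument "commands" is a list of rows, each a list of 2 entries, a list of its own where there are three numbers: the shift along the world's x, y, z normalised to -1 to 1, where 1 is 0.04 m, then the turn about the world's z normalised to -1 to 1, where 1 is 180 degrees. A call has 1 to 5 rows; each row shifts and turns the commanded pose from where the row before left it; what a row does not reach is not made up. A row lasts 1/10 s, in which the tool goes at most 50 mm and 8.59 degrees, less where a joint would pass 70% of its speed; a pose out of reach is approached as far as the arm can. A call with a number of a shift or a turn outside -1 to 1 is refused whole. A call with a gripper value outside its range is refused whole. "gripper" is the closure, from -1 (fully open) to 1 (shut), so that 0 is half open, set as the call begins (left out, the last holds). The fingers move at their own pace and stop on an object; "force" is the grip in N (left out, the last holds). Time passes only in rows, so rows that do not move let the fingers close. It gives the time, the measured TCP pose, the force and the opening at its end, in the units of the state.
- ctrl.sense(): the state, without advancing time (a new reading comes with each control period).
- capture(name): name is "scene" or "top"; returns a dict with "image" (480x640x3 uint8, blue, green, red), "fov_y" (degrees; the focal length in pixels is half the picture's height over the tangent of half this angle, whatever the lens; pixels are square), "cx", "cy" (the principal point, pixels), "k1" (the pictures are not rectified: a ray, as slopes to the right and down, at radius r is drawn at 1 + k1 r^2 times it, then the intrinsics apply), "origin" and "orientation" of the camera in the world. Camera axes: x right, y down, z forward; pixel columns grow to the right and rows downward; lengths in mm; the calibration is good to about 2 mm. A picture is of the moment at which its call begins. There is no depth.
- ticket.finish_job(): hands the job in, once; it reports no verdict.
The state is a dict: "time_s": time; "joints": joint angles; "dq": joint speeds; "tau": joint torques, N m; "eef_pos": TCP position; "ee_rot": TCP orientation; "force": force on the tool from outside, world axes, zero at the start; "wrist_torque": the same for the moment, N m; "grip_width": opening from 0.0 (shut) to 1.0 (fully open).
Only numpy, scipy, OpenCV 4.12 (cv2) and the standard library are available. Lean on these libraries where they do the work, as an engineer would, in place of code of your own. Each camera call takes 0.05 s, during which the arm holds its last target.

## Working session

There is one attempt and no reset: what is moved stays moved. The work goes in short steps, Python scripts to look and compute and a tool call to move; the robot and the scene stay as the last step left them, time stands still between calls to the robot, and variables do not carry over. Pictures are saved under pics/ and viewed, and the job is handed in when it is done.

Besides the shell and the picture viewer there is one more tool, called after ">>>" in YAML: its name, and indented under it one key for each argument. step_arm: Moves the arm, as the interface text tells. Its arguments: {"type":"object","properties":{"commands":{"type":"array","items":{"type":"array"}},"gripper":{"type":"number"},"force":{"type":"number"}},"required":["commands"]}

```bash
ls; mkdir -p pics; python3 - <<'E'
from rig import ctrl,capture
import cv2
for n in("scene","top"):
    d=capture(n); cv2.imwrite(f"pics/{n}0.png",d["image"]); print({k:v for k,v in d.items() if k!="image"})
print(ctrl.sense(), ctrl.nose_length)
E
```

```text
pics
{'fov_y': 53.592239951149686, 'cx': 312.42543716882153, 'cy': 239.82715025747217, 'k1': 0.01825765596059458, 'origin': array([1152.15945969, -573.24810854,  709.30854472]), 'orientation': array([-0.41719226,  0.82573832,  0.33427377, -0.17991078])}
{'fov_y': 53.07518690142027, 'cx': 309.64247507140783, 'cy': 239.9695409738134, 'k1': 0.0004368368151395735, 'origin': array([ 417.4932875 ,   -3.24644142, 1242.65598761]), 'orientation': array([-0.04043026,  0.70818838, -0.70379351,  0.03884977])}
{'time_s': 0.1, 'joints': array([ 1.06558698e+00,  3.13386587e-01,  1.49835820e+00,  2.37259667e-05,
        1.33105092e+00, -2.23400307e-01]), 'dq': array([ 0.0011786 , -0.00214444, -0.00098491, -0.00171907, -0.00063296,
        0.00211534]), 'tau': array([ 2.32611041e-03, -4.12902367e+01, -2.60138798e+01, -1.52880580e-04,
        3.06128670e-03,  5.00965336e-05]), 'eef_pos': array([145.89262853, 504.08486337, 241.79722238]), 'ee_rot': array([ 0.69993934,  0.09891261,  0.70025766, -0.09970166]), 'force': array([-0.02962119,  1.92133046, -0.13302584]), 'wrist_torque': array([ 0.00995777, -0.02146717,  0.04559958]), 'grip_width': 0.9996307322452039} 11.0
```

View pics/scene0.png

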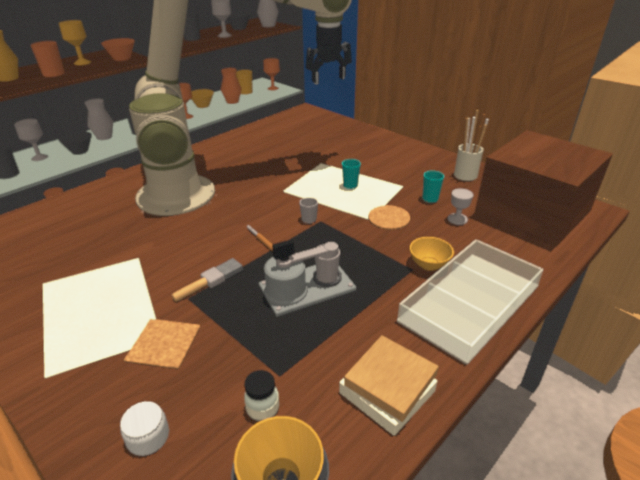

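View pics/top0.png

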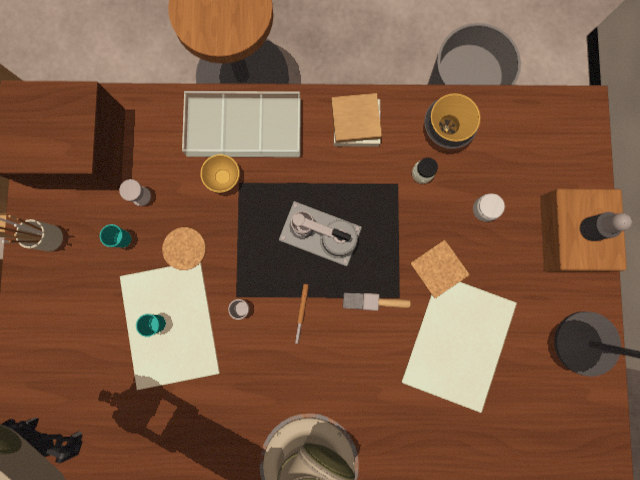

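The top view shows the knob near (341,236), the cup near (302,224), and the round coaster near (184,248). The square trivet is at (440,269). I'll zoom in on the stand.

```bash
cat > h.py <<'E'
import numpy as np, cv2
from scipy.spatial.transform import Rotation as R
def cam(d):
    f=240/np.tan(np.radians(d["fov_y"])/2)
    q=d["orientation"]; return f,R.from_quat([q[1],q[2],q[3],q[0]]).as_matrix(),np.array(d["origin"])
def ray(d,u,v):
    f,M,o=cam(d); x=(u-d["cx"])/f; y=(v-d["cy"])/f
    rd=np.hypot(x,y); r=rd
    for _ in range(20): r=rd/(1+d["k1"]*r*r)
    s=r/rd if rd>0 else 1
    return o,M@np.array([x*s,y*s,1])
def onplane(d,u,v,z):
    o,r=ray(d,u,v); return o+r*(z-o[2])/r[2]
def proj(d,P):
    f,M,o=cam(d); p=M.T@(np.array(P)-o); x,y=p[0]/p[2],p[1]/p[2]; k=1+d["k1"]*(x*x+y*y)
    return f*x*k+d["cx"],f*y*k+d["cy"]
def crop(d,u,v,w,h,s,name):
    c=d["image"][v:v+h,u:u+w]; cv2.imwrite(name,cv2.resize(c,None,fx=s,fy=s,interpolation=cv2.INTER_CUBIC))
E
python3 - <<'E'
from rig import capture
from h import *
d=capture("top"); crop(d,270,190,100,75,8,"pics/t1.png")
np.save("pics/top0.npy",d,allow_pickle=True)
d=capture("scene"); crop(d,250,225,120,90,6,"pics/s1.png")
np.save("pics/scene0.npy",d,allow_pickle=True)
E
```

```text
(no output)
```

View pics/t1.png

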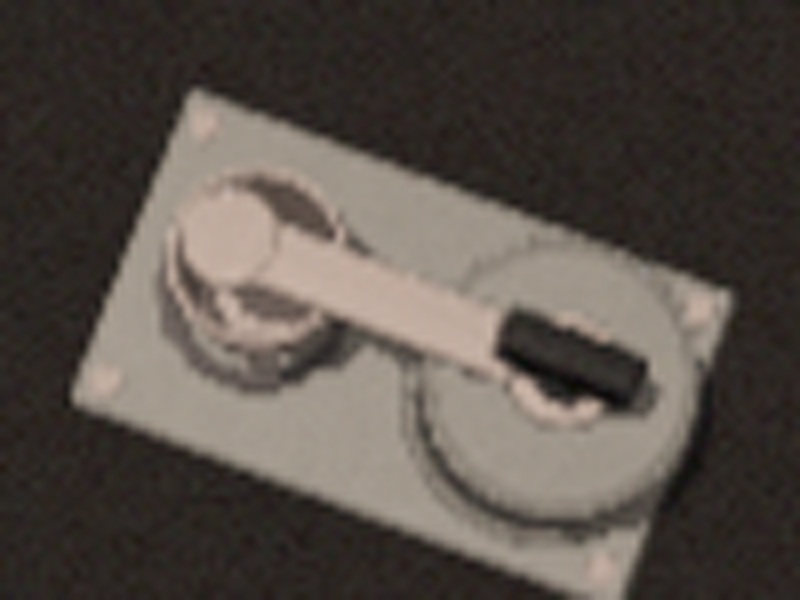

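View pics/s1.png

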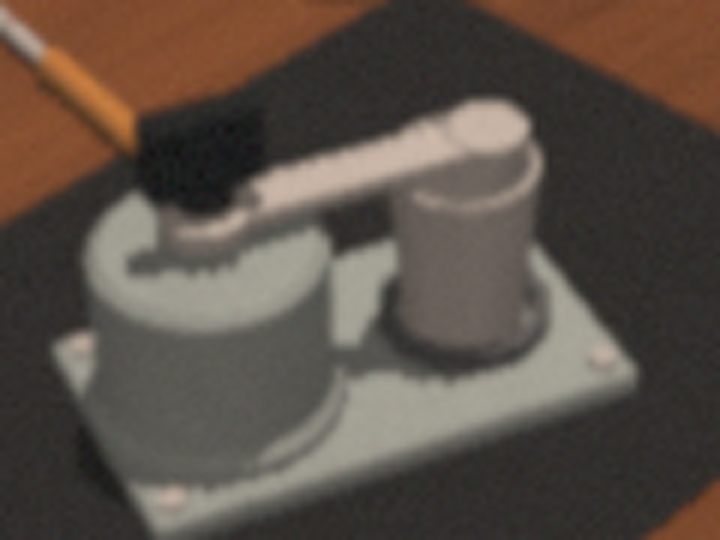

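```bash
python3 - <<'E'
from h import *
d=np.load("pics/top0.npy",allow_pickle=True).item(); im=d["image"]
# knob
sub=im[220:250,325:360].astype(int); 
m=(sub.max(2)<48).astype(np.uint8)
n,l,st,c=cv2.connectedComponentsWithStats(m); 
for i in range(1,n): print(st[i],c[i])
print(sub[:,:,1][8:24,5:32])
# circular things
g=cv2.cvtColor(im,cv2.COLOR_BGR2HSV)
# coasters: orange cork
def onp(u,v,z): return onplane(d,u,v,z).round(1)
for (u,v,z,nm) in [(341.9,233.7,141,'knobtop'),(299,220,99,'armend'),(302,223.5,87,'cuprim'),(184,248.5,6,'coaster'),(338,236,84,'posttop'),(341,238,0,'x')]: print(nm,onp(u,v,z))
hsv=g
m=cv2.inRange(hsv,(5,100,110),(22,255,255)); m[:, :150]=0
m[:225]=0; m[280:]=0; m[:,215:]=0
n,l,st,c=cv2.connectedComponentsWithStats(m)
for i in range(1,n):
    if st[i][4]>100: print(st[i],c[i])
E
```

```text
[22  0 13  5 35] [29.85714286  1.31428571]
[ 8 10 18 11 63] [16.41269841 15.80952381]
[29 17  6 13 43] [32.58139535 24.41860465]
[[155 158 148 131 100 115 123 138 148 149 147 149 149 150 150 152 149 151
  150 149 147 147 143 128 125 130 166]
 [169 173 144  88  50  53  67  85 116 142 163 162 158 142 150 150 148 149
  147 147 147 147 146 140 119 145 167]
 [173 171 121  53  45  47  42  41  57 103 137 137 149 155 148 139 148 150
  147 149 147 147 147 147 127 141 145]
 [172 171  89  44  51  54  46  42  45  36  54  52 102 133 142 153 150 148
  148 148 147 149 147 146 138 122 121]
 [172 159  78  51  54  56  53  45  47  47  44  41  42  54  99 131 120 132
  147 149 150 147 148 148 149 124 130]
 [174 136  54  30  47  42  52  53  48  53  48  50  46  39  41  41  49  80
  113 134 147 148 147 147 145 128 134]
 [173 135  56  29  15  32  41  48  56  55  51  45  50  48  45  41  41  39
   50  89 113 145 147 150 148 133 127]
 [169 164 142  81  35  16  15  26  35  44  45  46  56  50  51  45  39  47
   44  41  46 141 149 150 150 137 123]
 [134 151 169 133  88  58  23  17  16  24  28  36  44  48  52  53  
[... 352 characters left out ...]
 56  77  83 122 145 150 136 123]
 [151 149 151 150 132 158 176 175 148 140  90  78 137 143 144  76  25  24
   33  75  84  81 144 147 150 133 126]
 [152 151 150 149 141 141 152 173 174 174 153 147 170 173 148  92  68  66
   73  79  86 123 150 149 148 128 116]
 [151 152 151 153 150 144 134 140 141 151 159 153 143 141 130 126 127 126
  127 130 125 148 150 151 144 125  88]
 [151 148 149 151 152 152 147 128 130 136 145 139 127 123 147 151 150 150
  152 150 151 149 149 152 133 126  65]]
knobtop [556.6 -74.8 141. ]
armend [594.5  25.6  99. ]
cuprim [587.8  18.6  87. ]
coaster [532.6 324.7   6. ]
posttop [558.1 -69.   84. ]
x [563.1 -81.6   0. ]
[ 150  225   65   55 2764] [182.98480463 247.2959479 ]
```

```bash
python3 - <<'E'
from h import *
d=np.load("pics/top0.npy",allow_pickle=True).item(); im=d["image"]
U=8
s=cv2.resize(im[215:260,320:370],None,fx=U,fy=U,interpolation=cv2.INTER_CUBIC)
g=cv2.cvtColor(cv2.GaussianBlur(s,(0,0),4),cv2.COLOR_BGR2GRAY)
def big(m,cond=None):
    n,l,st,c=cv2.connectedComponentsWithStats(m); i=1+np.argmax(st[1:,4]); return (l==i).astype(np.uint8)
def toimg(p): return np.array([320,215])+(np.array(p)+.5)/U-.5
# top face of the knob
for lo,hi in((34,75),(37,90)):
    m=((g>lo)&(g<hi)).astype(np.uint8); m=cv2.morphologyEx(m,cv2.MORPH_OPEN,np.ones((25,25))); m=big(m)
    c,_=cv2.findContours(m,0,2); r=cv2.minAreaRect(c[0]); b=cv2.boxPoints(r)
    print(r); P=np.array([onplane(d,*toimg(p),141) for p in b]); print(P.round(1),P.mean(0).round(1)); print([np.linalg.norm(P[i]-P[i-1]).round(1) for i in range(4)])
    o=s.copy(); cv2.polylines(o,[b.astype(int)],1,(0,255,0),1); cv2.imwrite(f"pics/k{lo}.png",cv2.resize(o,None,fx=2,fy=2))
hsv=cv2.cvtColor(im,cv2.COLOR_BGR2HSV)
print(hsv[248,184],hsv[248,158],hsv[215,184],hsv[248,184])
E
```

```text
((274.0, 179.5), (359.0, 250.0), 90.0)
[[ 601.3  -66.2  141. ]
 [ 601.8 -138.7  141. ]
 [ 497.5 -137.9  141. ]
 [ 497.   -66.2  141. ]] [ 549.4 -102.3  141. ]
[np.float64(104.3), np.float64(72.5), np.float64(104.3), np.float64(71.7)]
((177.444091796875, 152.21551513671875), (157.62503051757812, 41.41621780395508), 20.885801315307617)
[[559.3 -51.  141. ]
 [570.6 -55.3 141. ]
 [554.5 -97.8 141. ]
 [543.2 -93.5 141. ]] [556.9 -74.4 141. ]
[np.float64(45.4), np.float64(12.1), np.float64(45.5), np.float64(12.1)]
[ 15 141 205] [ 11 174 120] [  9 170 120] [ 15 141 205]
```

```bash
python3 - <<'E'
from h import *
from rig import ctrl
d=np.load("pics/scene0.npy",allow_pickle=True).item(); im=d["image"].copy()
for P in [(557,-74.5,141),(557,-74.5,107),(592.2,19,87),(592,19,49.5),(532.6,324.7,6)]:
    u,v=proj(d,P); print(P,u,v); cv2.circle(im,(int(round(u)),int(round(v))),1,(0,0,255),-1)
d["image"]=im; crop(d,250,190,180,135,4,"pics/s2.png")
s=ctrl.sense(); q=s["ee_rot"]; M=R.from_quat([q[1],q[2],q[3],q[0]]).as_matrix(); print(M.round(3), np.degrees(np.arctan2(M[1,1],M[0,1])),s["time_s"])
t=np.load("pics/top0.npy",allow_pickle=True).item(); crop(t,140,210,100,75,8,"pics/t2.png")
E
```

```text
(557, -74.5, 141) 281.20418741596166 243.30297774878832
(557, -74.5, 107) 282.13973169594556 256.5737252862103
(592.2, 19, 87) 325.6931134209595 251.33360836361643
(592, 19, 49.5) 325.6584078918971 264.8301613156282
(532.6, 324.7, 6) 387.5419339550343 215.85653030227508
[[-0.     0.278  0.961]
 [-0.001  0.961 -0.278]
 [-1.    -0.001 -0.   ]] 73.85142808914586 0.2
```

View pics/s2.png

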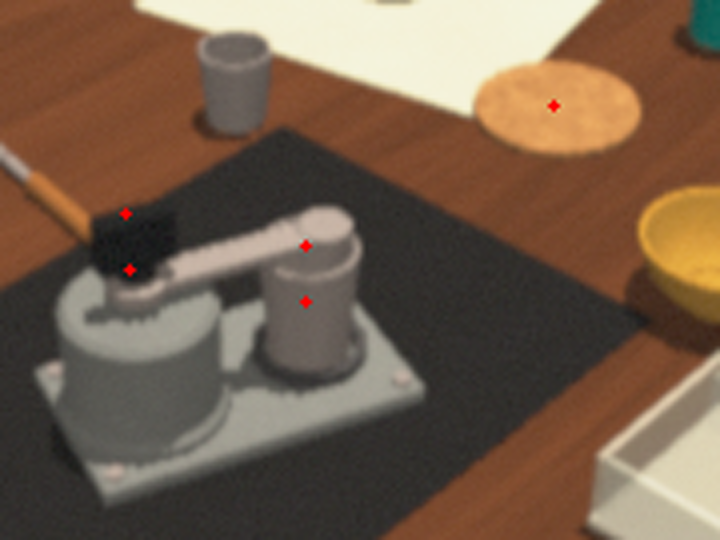

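View pics/t2.png

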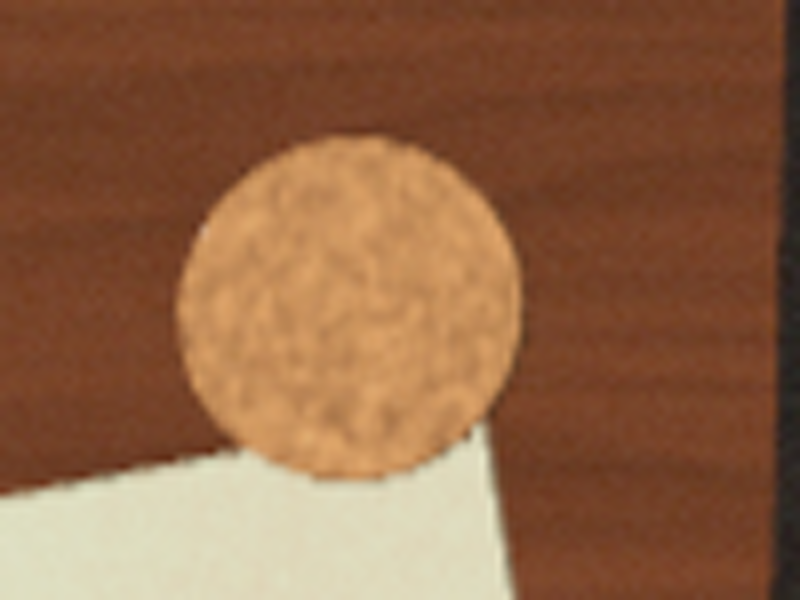

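```bash
python3 - <<'E'
from h import *
d=np.load("pics/scene0.npy",allow_pickle=True).item(); im=d["image"]
s=cv2.resize(im[230:270,265:305],None,fx=8,fy=8,interpolation=cv2.INTER_CUBIC)
g=cv2.cvtColor(cv2.GaussianBlur(s,(0,0),4),cv2.COLOR_BGR2GRAY)
m=(g<38).astype(np.uint8)
n,l,st,c=cv2.connectedComponentsWithStats(m)
for i in range(1,n):
    if st[i][4]>500: print(st[i],c[i], 265+c[i]/8*1)
    if st[i][4]>500: print(265+(c[i][0]+.5)/8-.5,230+(c[i][1]+.5)/8-.5)
# predicted silhouette of bar corners
a=np.radians(69.35); ey=np.array([np.cos(a),np.sin(a),0]); ex=np.array([ey[1],-ey[0],0])
P=[np.array([557,-74.5,124])+sx*7*ex+sy*22*ey+np.array([0,0,sz*17]) for sx in(-1,1) for sy in(-1,1) for sz in(-1,1)]
q=np.array([proj(d,p) for p in P]); h=cv2.convexHull(q.astype(np.float32)); M=cv2.moments(h); print(q.round(1),M["m10"]/M["m00"],M["m01"]/M["m00"],M["m00"])
cv2.imwrite("pics/kb.png",np.hstack([s,cv2.cvtColor(m*255,cv2.COLOR_GRAY2BGR)]))
t=np.load("pics/top0.npy",allow_pickle=True).item()
print(onplane(t,183.2,247.9,6))
E
```

```text
[   58   105   176   135 15891] [149.08986219 171.37536971] [283.63623277 286.42192121]
283.19873277326786 250.98442121326536
[[270.9 257.6]
 [269.8 244.3]
 [290.7 251.9]
 [289.9 238.7]
 [273.4 261.4]
 [272.2 248.1]
 [293.3 255.6]
 [292.6 242.3]] 281.63384732149416 249.95165631411888 390.71147742681205
[534.15643309 326.80424525   6.        ]
```

View pics/kb.png

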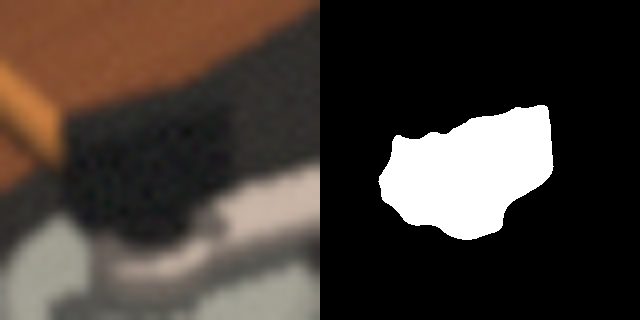

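>>> step_arm:
  commands:
    - [[0.68, -0.96, 0], -0.035]
    - [[0.68, -0.96, 0], -0.035]
    - [[0.68, -0.96, 0], -0.035]
    - [[0.68, -0.96, 0], -0.035]
    - [[0.68, -0.96, 0], -0.035]
  gripper: -1
  force: 50

```text
time_s: 0.7
eef_pos: [282.6, 310.7, 242.3]
ee_rot: [0.646, 0.287, 0.646, -0.287]
force: [1.2, 1.2, 0.2]
grip_width: 1.001
```

>>> step_arm:
  commands:
    - [[0.68, -0.96, 0], -0.035]
    - [[0.68, -0.96, 0], -0.035]
    - [[0.68, -0.96, 0], -0.035]
    - [[0.68, -0.96, 0], -0.035]
    - [[0.68, -0.96, 0], -0.035]

```text
time_s: 1.2
eef_pos: [418.7, 118.4, 242.4]
ee_rot: [0.544, 0.452, 0.544, -0.452]
force: [1.2, 0.5, 0.5]
grip_width: 0.997
```

>>> step_arm:
  commands:
    - [[0.68, -0.96, 0], -0.035]
    - [[0.68, -0.96, 0], -0.035]
    - [[0.68, -0.96, 0], -0.035]
    - [[0.68, -0.96, 0], -0.035]
    - [[0.68, -0.96, 0], -0.035]

```text
time_s: 1.7
eef_pos: [554.8, -73.5, 242.2]
ee_rot: [-0.401, -0.582, -0.401, 0.582]
force: [-0.2, 0.1, 0.7]
grip_width: 0.998
```

>>> step_arm:
  commands:
    - [[0, 0, 0], 0]

```text
time_s: 1.8
eef_pos: [555.6, -75.9, 241.0]
ee_rot: [-0.4, -0.583, -0.4, 0.583]
force: [-0.2, 0.8, 0.1]
grip_width: 0.993
```

```bash
cat >> h.py <<'E'
def st(n=1):
    from rig import ctrl
    s=ctrl.sense()
    q=s["ee_rot"]; M=R.from_quat([q[1],q[2],q[3],q[0]]).as_matrix()
    print("t",round(s["time_s"],2),"p",s["eef_pos"].round(1),"yaw",round(float(np.arctan2(M[1,1],M[0,1])),4),"F",s["force"].round(1),"T",s["wrist_torque"].round(3),"g",round(s["grip_width"],3),"q6",round(s["joints"][5],3),round(s["joints"][0],3))
E
python3 -c "
from h import *
st();st()"
```

```text
t 1.8 p [555.6 -75.9 241. ] yaw -0.3677 F [-0.2  0.8  0.1] T [ 0.051  0.019 -0.06 ] g 0.993 q6 0.023 -0.344
t 1.8 p [555.6 -75.9 241. ] yaw -0.3677 F [-0.2  0.8  0.1] T [ 0.051  0.019 -0.06 ] g 0.993 q6 0.023 -0.344
```

>>> step_arm:
  commands:
    - [[0, 0, 0], 0]

```text
time_s: 1.9
eef_pos: [553.9, -72.1, 241.6]
ee_rot: [-0.402, -0.581, -0.403, 0.582]
force: [-0.5, 1.3, -1.2]
grip_width: 1.0
```

```bash
python3 -c "
from h import *
st()"
```

```text
t 1.9 p [553.9 -72.1 241.6] yaw -0.3608 F [-0.5  1.3 -1.2] T [-0.042  0.035  0.03 ] g 1.0 q6 0.022 -0.339
```

>>> step_arm:
  commands:
    - [[0.0875, -0.045, -0.6], 0]
    - [[0, 0, -0.8], 0]
    - [[0, 0, -0.8], 0]
    - [[0, 0, -0.75], 0]
    - [[0, 0, 0], 0]

```text
time_s: 2.4
eef_pos: [555.2, -71.7, 121.3]
ee_rot: [-0.401, -0.58, -0.405, 0.583]
force: [0.5, 0.1, -0.3]
grip_width: 1.003
```

```bash
python3 - <<'E'
from h import *
from rig import capture
st()
d=capture("scene"); crop(d,230,190,120,90,6,"pics/s3.png")
E
```

```text
t 2.4 p [555.2 -71.7 121.3] yaw -0.3583 F [ 0.5  0.1 -0.3] T [0.026 0.003 0.029] g 1.003 q6 0.021 -0.338
```

View pics/s3.png

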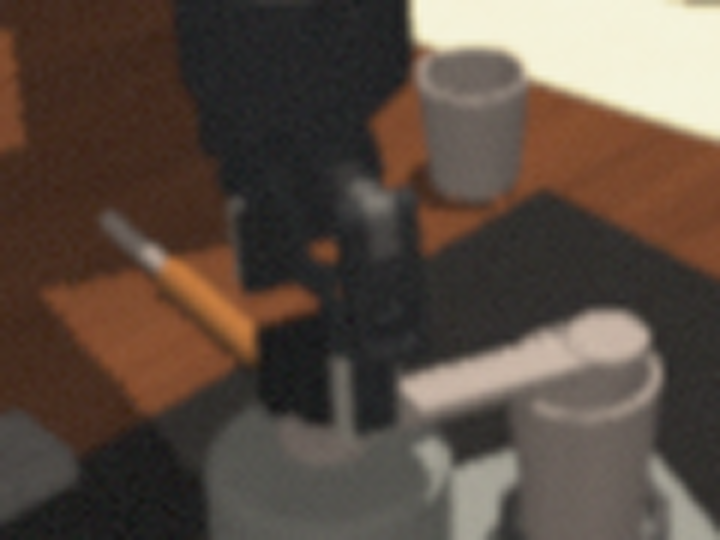

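>>> step_arm:
  commands:
    - [[0, 0, 0], 0]
    - [[0, 0, 0], 0]
    - [[0, 0, 0], 0]
  gripper: 0.5
  force: 30

```text
time_s: 2.75
eef_pos: [558.0, -73.5, 125.7]
ee_rot: [0.403, 0.582, 0.402, -0.581]
force: [0.0, -0.7, -0.4]
grip_width: 0.515
```

```bash
python3 - <<'E'
from h import *
st()
E
```

```text
t 2.75 p [558.  -73.5 125.7] yaw -0.36 F [ 0.  -0.7 -0.4] T [ 0.004  0.004 -0.011] g 0.515 q6 0.021 -0.339
```

>>> step_arm:
  commands:
    - [[0, 0, 0], 0]
    - [[0, 0, 0], 0]
    - [[0, 0, 0], 0]
    - [[0, 0, 0], 0]
  gripper: 1
  force: 50

```text
time_s: 3.15
eef_pos: [557.2, -73.4, 124.8]
ee_rot: [-0.402, -0.581, -0.403, 0.582]
force: [-4.0, 0.0, 5.4]
grip_width: 0.155
```

```bash
python3 - <<'E'
from h import *
st()
E
```

```text
t 3.15 p [557.2 -73.4 124.8] yaw -0.3603 F [-4.   0.   5.4] T [ 0.136  0.642 -0.063] g 0.155 q6 0.021 -0.339
```

>>> step_arm:
  commands:
    - [[0, 0, 0], -0.0064]
    - [[0, 0, 0], -0.0064]
    - [[0, 0, 0], -0.0064]
    - [[0, 0, 0], -0.0064]
    - [[0, 0, 0], -0.0064]

```text
time_s: 3.65
eef_pos: [557.1, -73.4, 124.8]
ee_rot: [-0.372, -0.601, -0.373, 0.601]
force: [-4.4, 2.0, 5.6]
grip_width: 0.153
```

```bash
python3 -c "
from h import *
st()"
```

```text
t 3.65 p [557.1 -73.4 124.8] yaw -0.4613 F [-4.4  2.   5.6] T [0.134 0.731 0.102] g 0.153 q6 0.122 -0.339
```

>>> step_arm:
  commands:
    - [[0, 0, 0], -0.0064]
    - [[0, 0, 0], -0.0064]
    - [[0, 0, 0], -0.0064]
    - [[0, 0, 0], -0.0064]

```text
time_s: 4.05
eef_pos: [557.0, -73.3, 124.8]
ee_rot: [-0.348, -0.615, -0.348, 0.616]
force: [-6.3, 0.5, 5.9]
grip_width: 0.153
```

```bash
python3 -c "
from h import *
st()"
```

```text
t 4.05 p [557.  -73.3 124.8] yaw -0.5417 F [-6.3  0.5  5.9] T [0.234 0.791 0.106] g 0.153 q6 0.202 -0.339
```

>>> step_arm:
  commands:
    - [[0, 0, 0], -0.0064]
    - [[0, 0, 0], -0.0064]
    - [[0, 0, 0], -0.0064]
    - [[0, 0, 0], -0.0064]

```text
time_s: 4.45
eef_pos: [556.9, -73.3, 124.8]
ee_rot: [-0.323, -0.629, -0.323, 0.629]
force: [-6.1, 1.5, 6.0]
grip_width: 0.157
```

```bash
python3 -c "
from h import *
st()"
```

```text
t 4.45 p [556.9 -73.3 124.8] yaw -0.6221 F [-6.1  1.5  6. ] T [0.176 0.909 0.061] g 0.157 q6 0.283 -0.339
```

>>> step_arm:
  commands:
    - [[0, 0, 0], -0.0064]
    - [[0, 0, 0], -0.0064]
    - [[0, 0, 0], -0.0064]
    - [[0, 0, 0], -0.0064]

```text
time_s: 4.85
eef_pos: [556.8, -73.2, 124.8]
ee_rot: [-0.297, -0.641, -0.298, 0.642]
force: [-6.6, 3.2, 6.5]
grip_width: 0.153
```

```bash
python3 -c "
from h import *
st()"
```

```text
t 4.85 p [556.8 -73.2 124.8] yaw -0.7025 F [-6.6  3.2  6.5] T [0.211 0.975 0.116] g 0.153 q6 0.363 -0.339
```

>>> step_arm:
  commands:
    - [[0, 0, 0], -0.0064]
    - [[0, 0, 0], -0.0064]
    - [[0, 0, 0], -0.0064]
    - [[0, 0, 0], -0.0064]

```text
time_s: 5.25
eef_pos: [556.8, -73.2, 124.8]
ee_rot: [-0.271, -0.652, -0.272, 0.654]
force: [-8.4, 2.3, 6.6]
grip_width: 0.154
```

```bash
python3 -c "
from h import *
st()"
```

```text
t 5.25 p [556.8 -73.2 124.8] yaw -0.7829 F [-8.4  2.3  6.6] T [0.304 0.961 0.147] g 0.154 q6 0.444 -0.339
```

>>> step_arm:
  commands:
    - [[-0.0125, 0, 0], -0.0064]
    - [[0, 0, 0], -0.0064]

```text
time_s: 5.45
eef_pos: [556.6, -73.1, 124.8]
ee_rot: [-0.258, -0.658, -0.258, 0.659]
force: [-4.2, 1.9, 6.6]
grip_width: 0.152
```

```bash
python3 -c "
from h import *
st()"
```

```text
t 5.45 p [556.6 -73.1 124.8] yaw -0.8232 F [-4.2  1.9  6.6] T [0.349 0.601 0.147] g 0.152 q6 0.484 -0.339
```

>>> step_arm:
  commands:
    - [[0, 0, 0], -0.0064]
    - [[0, 0, 0], -0.0064]
    - [[0, 0, 0], -0.0064]

```text
time_s: 5.75
eef_pos: [556.6, -73.1, 124.9]
ee_rot: [-0.238, -0.665, -0.239, 0.666]
force: [-4.2, 2.5, 6.0]
grip_width: 0.152
```

```bash
python3 -c "
from h import *
st()"
```

```text
t 5.75 p [556.6 -73.1 124.9] yaw -0.8834 F [-4.2  2.5  6. ] T [0.396 0.72  0.132] g 0.152 q6 0.544 -0.339
```

```bash
python3 - <<'E'
from h import *
from rig import capture
st()
d=capture("scene"); crop(d,230,190,120,90,6,"pics/s4.png")
d=capture("top"); crop(d,270,190,100,75,8,"pics/t4.png")
E
```

```text
t 5.75 p [556.6 -73.1 124.9] yaw -0.8834 F [-4.2  2.5  6. ] T [0.396 0.72  0.132] g 0.152 q6 0.544 -0.339
```

View pics/s4.png

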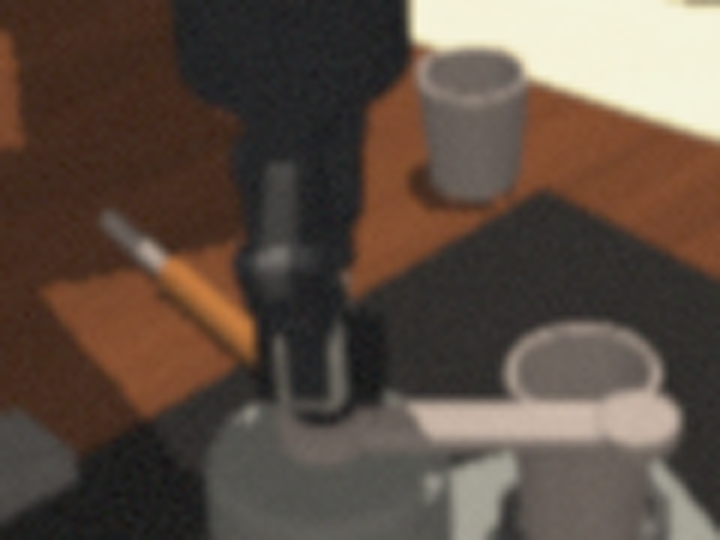

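View pics/t4.png

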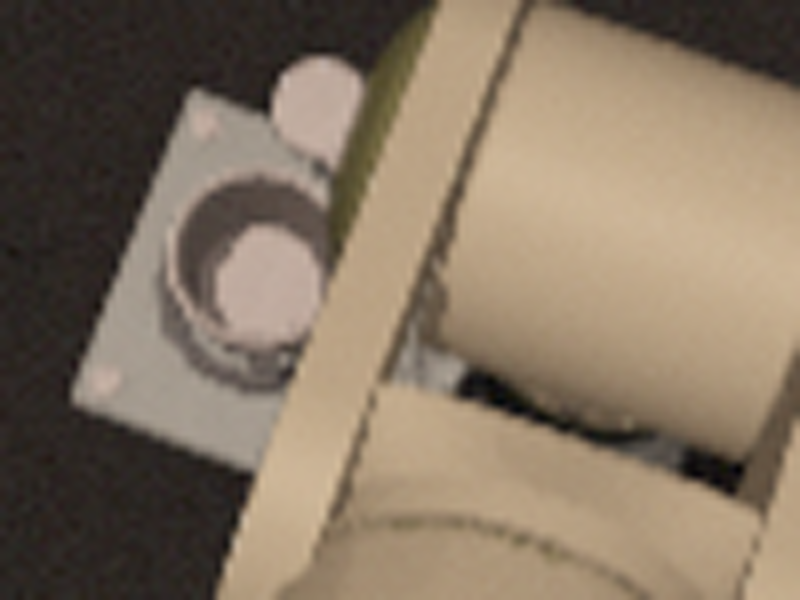

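```bash
python3 - <<'E'
from h import *
d=np.load("pics/top0.npy",allow_pickle=True).item()
for c in [(230,238),(318,100)]:
    p=onplane(d,270+(c[0]+.5)/8-.5,190+(c[1]+.5)/8-.5,99); v=p[:2]-[557,-74]; print(p.round(1),np.hypot(*v),np.arctan2(v[1],v[0]))
p=onplane(d,270+255/8-.5,190+260/8-.5,87);print(p)
E
```

```text
[596.2  27.3  99. ] 108.61743482472097 1.201781739419665
[638.5   1.1  99. ] 110.817268481051 0.7446657968835492
[591.49335865  20.12410227  87.        ]
```

>>> step_arm:
  commands:
    - [[0, 0, 0], -0.0064]
    - [[0, 0, 0], -0.0064]

```text
time_s: 6.05
eef_pos: [556.6, -73.0, 124.8]
ee_rot: [-0.225, -0.67, -0.225, 0.671]
force: [-5.9, 4.1, 5.8]
grip_width: 0.153
```

```bash
python3 - <<'E'
from h import *
from rig import capture
st()
d=capture("top"); crop(d,270,190,100,75,8,"pics/t5.png")
E
```

```text
t 6.05 p [556.6 -73.  124.8] yaw -0.9235 F [-5.9  4.1  5.8] T [0.449 0.726 0.189] g 0.153 q6 0.584 -0.339
```

View pics/t5.png

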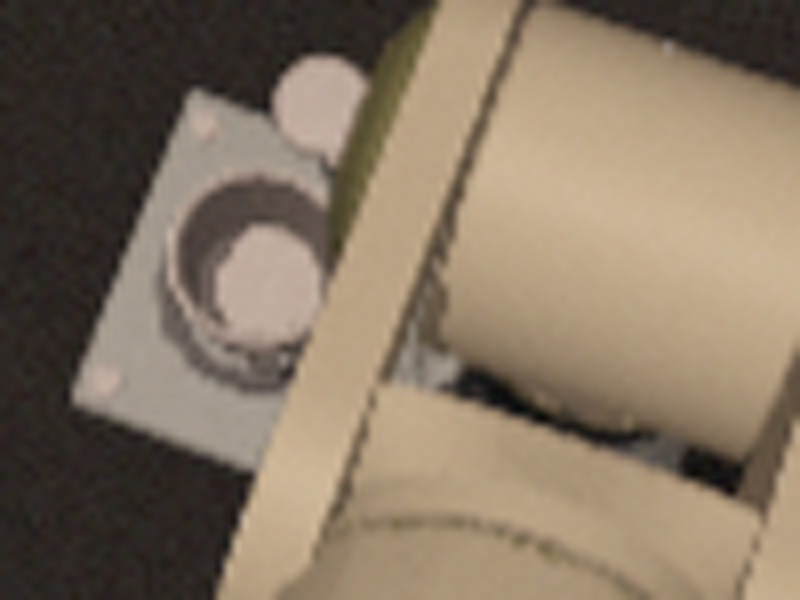

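>>> step_arm:
  commands:
    - [[0, 0, 0], -0.005]
    - [[0, 0, 0], 0]
    - [[0, 0, 0], 0]
    - [[0, 0, 0], 0]

```text
time_s: 6.5
eef_pos: [556.6, -73.0, 124.8]
ee_rot: [-0.22, -0.672, -0.22, 0.672]
force: [-5.8, 3.1, 6.6]
grip_width: 0.15
```

```bash
python3 - <<'E'
from h import *
st()
E
```

```text
t 6.5 p [556.6 -73.  124.8] yaw -0.9382 F [-5.8  3.1  6.6] T [0.457 0.675 0.261] g 0.15 q6 0.599 -0.339
```

>>> step_arm:
  commands:
    - [[0, 0, 0], 0.02]
    - [[0, 0, 0], 0.0255]
    - [[0, 0, 0], 0.0255]
    - [[0, 0, 0], 0.0255]
    - [[0, 0, 0], 0.0255]

```text
time_s: 7.0
eef_pos: [556.9, -73.4, 124.9]
ee_rot: [-0.345, -0.617, -0.345, 0.617]
force: [-3.3, 1.4, 4.3]
grip_width: 0.152
```

>>> step_arm:
  commands:
    - [[0, 0, 0], 0.0127]
    - [[0, 0, 0], 0.0127]
    - [[0, 0, 0], 0.0127]
    - [[0, 0, 0], 0.01]

```text
time_s: 7.4
eef_pos: [557.0, -73.4, 124.9]
ee_rot: [0.39, 0.59, 0.39, -0.59]
force: [-1.1, 2.2, 4.3]
grip_width: 0.154
```

```bash
python3 - <<'E'
from h import *
st()
E
```

```text
t 7.4 p [557.  -73.4 124.9] yaw -0.4033 F [-1.1  2.2  4.3] T [ 0.179  0.237 -0.094] g 0.154 q6 0.064 -0.34
```

>>> step_arm:
  commands:
    - [[0, 0, 0], 0.0064]
    - [[0, 0, 0], 0.0064]
    - [[0, 0, 0], 0.0064]
    - [[0, 0, 0], 0.0064]
    - [[0, 0, 0], 0.0064]

```text
time_s: 7.9
eef_pos: [557.1, -73.5, 124.8]
ee_rot: [0.419, 0.57, 0.419, -0.57]
force: [-2.3, 1.3, 6.1]
grip_width: 0.154
```

```bash
python3 - <<'E'
from h import *
st()
E
```

```text
t 7.9 p [557.1 -73.5 124.8] yaw -0.3033 F [-2.3  1.3  6.1] T [ 0.176  0.353 -0.094] g 0.154 q6 -0.036 -0.34
```

>>> step_arm:
  commands:
    - [[0, 0, 0], 0.0064]
    - [[0, 0, 0], 0.0064]
    - [[0, 0, 0], 0.0064]
    - [[0, 0, 0], 0.0064]

```text
time_s: 8.3
eef_pos: [557.2, -73.5, 124.8]
ee_rot: [0.441, 0.553, 0.441, -0.552]
force: [-0.1, 1.0, 4.8]
grip_width: 0.153
```

```bash
python3 - <<'E'
from h import *
st()
E
```

```text
t 8.3 p [557.2 -73.5 124.8] yaw -0.2231 F [-0.1  1.   4.8] T [ 0.183  0.157 -0.159] g 0.153 q6 -0.117 -0.34
```

>>> step_arm:
  commands:
    - [[0, 0, 0], 0.0064]
    - [[0, 0, 0], 0.0064]

```text
time_s: 8.5
eef_pos: [557.3, -73.6, 124.8]
ee_rot: [0.453, 0.544, 0.452, -0.543]
force: [-0.3, 1.0, 4.7]
grip_width: 0.154
```

```bash
python3 - <<'E'
from h import *
st()
E
```

```text
t 8.5 p [557.3 -73.6 124.8] yaw -0.1829 F [-0.3  1.   4.7] T [ 0.152  0.129 -0.147] g 0.154 q6 -0.157 -0.34
```

>>> step_arm:
  commands:
    - [[0, 0, 0], 0.0064]
    - [[0, 0, 0], 0.0064]

```text
time_s: 8.7
eef_pos: [557.3, -73.6, 124.8]
ee_rot: [0.463, 0.535, 0.463, -0.534]
force: [-0.4, 0.3, 4.9]
grip_width: 0.154
```

```bash
python3 - <<'E'
from h import *
from rig import capture
st()
d=capture("top"); crop(d,270,190,100,75,8,"pics/t6.png")
E
```

```text
t 8.7 p [557.3 -73.6 124.8] yaw -0.1428 F [-0.4  0.3  4.9] T [ 0.167  0.139 -0.218] g 0.154 q6 -0.197 -0.34
```

View pics/t6.png

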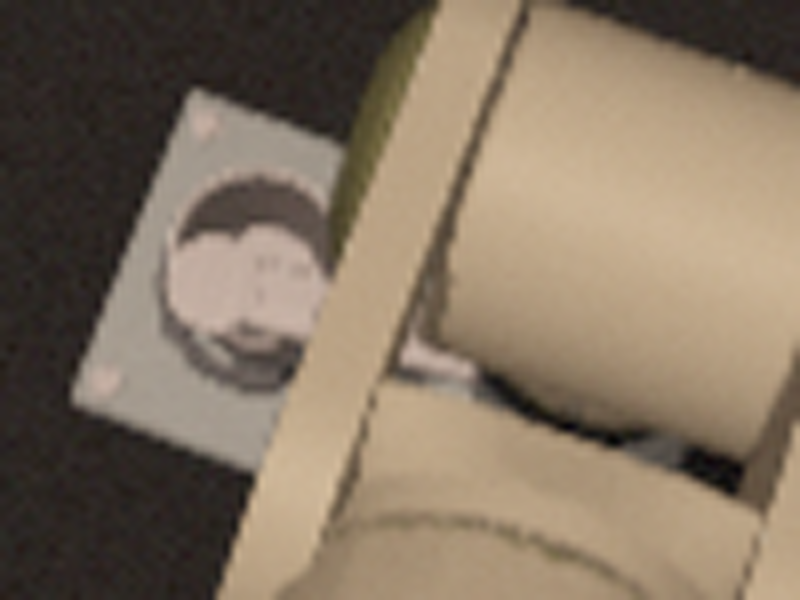

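>>> step_arm:
  commands:
    - [[0, 0, 0], 0.0095]
    - [[0, 0, 0], 0]

```text
time_s: 8.95
eef_pos: [557.4, -73.6, 124.8]
ee_rot: [0.471, 0.528, 0.471, -0.527]
force: [-0.2, 0.5, 4.5]
grip_width: 0.151
```

```bash
python3 - <<'E'
from h import *
st()
E
```

```text
t 8.95 p [557.4 -73.6 124.8] yaw -0.1132 F [-0.2  0.5  4.5] T [ 0.113  0.065 -0.242] g 0.151 q6 -0.227 -0.34
```

>>> step_arm:
  commands:
    - [[0, 0, 0], 0]
    - [[0, 0, 0], 0]
    - [[0, 0, 0], 0]

```text
time_s: 9.25
eef_pos: [557.4, -73.6, 124.8]
ee_rot: [0.471, 0.528, 0.47, -0.527]
force: [-0.1, 1.0, 5.1]
grip_width: 0.162
```

```bash
python3 - <<'E'
from h import *
from rig import capture
st()
d=capture("top"); crop(d,270,190,100,75,8,"pics/t7.png")
E
```

```text
t 9.25 p [557.4 -73.6 124.8] yaw -0.114 F [-0.1  1.   5.1] T [ 0.175  0.128 -0.228] g 0.162 q6 -0.226 -0.34
```

View pics/t7.png

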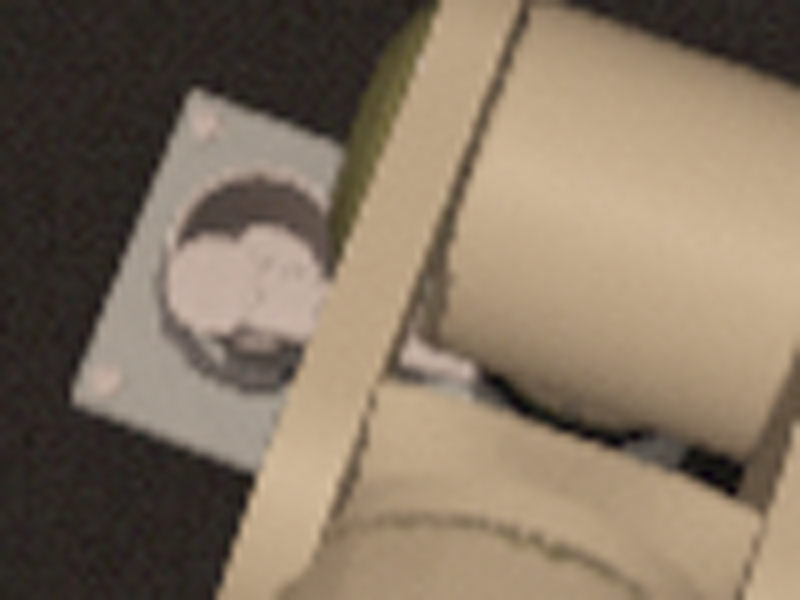

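>>> step_arm:
  commands:
    - [[0, 0, 0], 0.008]
    - [[0, 0, 0], 0]
    - [[0, 0, 0], 0]
    - [[0, 0, 0], 0]
    - [[0, 0, 0], 0]

```text
time_s: 9.8
eef_pos: [557.4, -73.6, 124.9]
ee_rot: [0.478, 0.522, 0.477, -0.521]
force: [-0.4, 1.0, 5.0]
grip_width: 0.154
```

```bash
python3 - <<'E'
from h import *
st()
E
```

```text
t 9.8 p [557.4 -73.6 124.9] yaw -0.0888 F [-0.4  1.   5. ] T [ 0.178  0.05  -0.333] g 0.154 q6 -0.251 -0.34
```

>>> step_arm:
  commands:
    - [[0, 0, 0], -0.0255]
    - [[0, 0, 0], -0.0255]
    - [[0, 0, 0], -0.0255]
    - [[0, 0, 0], -0.0255]
    - [[0, 0, 0], -0.0255]

```text
time_s: 10.3
eef_pos: [557.0, -73.4, 124.8]
ee_rot: [0.363, 0.607, 0.363, -0.607]
force: [-2.9, 1.7, 7.9]
grip_width: 0.156
```

>>> step_arm:
  commands:
    - [[0, 0, 0], -0.0255]
    - [[0, 0, 0], -0.0255]
    - [[0, 0, 0], -0.0255]
    - [[0, 0, 0], -0.0255]
    - [[0, 0, 0], -0.0064]

```text
time_s: 10.8
eef_pos: [556.6, -73.2, 124.8]
ee_rot: [-0.255, -0.659, -0.256, 0.66]
force: [-5.1, 1.9, 8.9]
grip_width: 0.155
```

```bash
python3 - <<'E'
from h import *
st()
E
```

```text
t 10.8 p [556.6 -73.2 124.8] yaw -0.8313 F [-5.1  1.9  8.9] T [0.356 0.834 0.092] g 0.155 q6 0.492 -0.339
```

>>> step_arm:
  commands:
    - [[0, 0, 0], -0.0085]
    - [[0, 0, 0], -0.0085]
    - [[0, 0, 0], -0.0085]
    - [[0, 0, 0], 0]

```text
time_s: 11.2
eef_pos: [556.6, -73.1, 124.8]
ee_rot: [-0.229, -0.669, -0.23, 0.669]
force: [-5.6, 3.8, 8.8]
grip_width: 0.156
```

```bash
python3 - <<'E'
from h import *
st()
E
```

```text
t 11.2 p [556.6 -73.1 124.8] yaw -0.9095 F [-5.6  3.8  8.8] T [0.416 0.798 0.128] g 0.156 q6 0.57 -0.339
```

>>> step_arm:
  commands:
    - [[0, 0, 0], -0.0064]
    - [[0, 0, 0], -0.0064]
    - [[0, 0, 0], 0]

```text
time_s: 11.5
eef_pos: [556.5, -73.0, 124.8]
ee_rot: [-0.216, -0.673, -0.216, 0.674]
force: [-5.8, 3.5, 9.3]
grip_width: 0.153
```

```bash
python3 - <<'E'
from h import *
st()
E
```

```text
t 11.5 p [556.5 -73.  124.8] yaw -0.9495 F [-5.8  3.5  9.3] T [0.483 0.855 0.1  ] g 0.153 q6 0.61 -0.339
```

>>> step_arm:
  commands:
    - [[0, 0, 0], -0.0064]
    - [[0, 0, 0], -0.0064]
    - [[0, 0, 0], -0.0064]
    - [[0, 0, 0], -0.0064]

```text
time_s: 11.9
eef_pos: [556.5, -73.0, 124.8]
ee_rot: [-0.189, -0.681, -0.189, 0.682]
force: [-5.8, 3.1, 9.9]
grip_width: 0.156
```

```bash
python3 - <<'E'
from h import *
st()
E
```

```text
t 11.9 p [556.5 -73.  124.8] yaw -1.0299 F [-5.8  3.1  9.9] T [0.566 0.844 0.3  ] g 0.156 q6 0.691 -0.339
```

>>> step_arm:
  commands:
    - [[0, 0, 0], 0]
    - [[0, 0, 0], 0]
    - [[0, 0, 0], 0]
    - [[0, 0, 0], 0]

```text
time_s: 12.3
eef_pos: [556.5, -73.0, 124.8]
ee_rot: [-0.189, -0.681, -0.19, 0.682]
force: [-6.4, 3.8, 9.5]
grip_width: 0.155
```

```bash
python3 - <<'E'
from h import *
st()
E
```

```text
t 12.3 p [556.5 -73.  124.8] yaw -1.029 F [-6.4  3.8  9.5] T [0.521 0.918 0.287] g 0.155 q6 0.69 -0.339
```

>>> step_arm:
  commands:
    - [[0, 0, 0], 0.0255]
    - [[0, 0, 0], 0.0255]
    - [[0, 0, 0], 0.0255]
    - [[0, 0, 0], 0.0255]
    - [[0, 0, 0], 0.0255]

```text
time_s: 12.8
eef_pos: [556.8, -73.3, 124.8]
ee_rot: [-0.322, -0.63, -0.322, 0.63]
force: [-3.4, 2.0, 7.0]
grip_width: 0.157
```

>>> step_arm:
  commands:
    - [[0, 0, 0], 0.0255]
    - [[0, 0, 0], 0.0255]
    - [[0, 0, 0], 0.0255]
    - [[0, 0, 0], 0.0255]
    - [[0, 0, 0], 0.02]

```text
time_s: 13.3
eef_pos: [557.2, -73.5, 124.8]
ee_rot: [0.436, 0.557, 0.435, -0.557]
force: [-1.7, 1.6, 6.0]
grip_width: 0.149
```

```bash
python3 - <<'E'
from h import *
st()
E
```

```text
t 13.3 p [557.2 -73.5 124.8] yaw -0.2432 F [-1.7  1.6  6. ] T [ 0.218  0.209 -0.119] g 0.149 q6 -0.097 -0.34
```

>>> step_arm:
  commands:
    - [[0, 0, 0], 0.0085]
    - [[0, 0, 0], 0.0085]
    - [[0, 0, 0], 0.0085]
    - [[0, 0, 0], 0]

```text
time_s: 13.7
eef_pos: [557.3, -73.6, 124.8]
ee_rot: [0.457, 0.54, 0.457, -0.539]
force: [-0.6, 1.0, 5.8]
grip_width: 0.152
```

```bash
python3 - <<'E'
from h import *
st()
E
```

```text
t 13.7 p [557.3 -73.6 124.8] yaw -0.1654 F [-0.6  1.   5.8] T [ 0.187  0.139 -0.088] g 0.152 q6 -0.174 -0.34
```

>>> step_arm:
  commands:
    - [[0, 0, 0], 0.0064]
    - [[0, 0, 0], 0.0064]
    - [[0, 0, 0], 0.0064]
    - [[0, 0, 0], 0]

```text
time_s: 14.1
eef_pos: [557.4, -73.6, 124.8]
ee_rot: [0.473, 0.526, 0.473, -0.525]
force: [0.6, 0.8, 5.4]
grip_width: 0.155
```

```bash
python3 - <<'E'
from h import *
st()
E
```

```text
t 14.1 p [557.4 -73.6 124.8] yaw -0.1053 F [0.6 0.8 5.4] T [ 0.179  0.075 -0.08 ] g 0.155 q6 -0.234 -0.34
```

>>> step_arm:
  commands:
    - [[0, 0, 0], 0.0064]
    - [[0, 0, 0], 0.0064]
    - [[0, 0, 0], 0.0064]
    - [[0, 0, 0], 0]

```text
time_s: 14.5
eef_pos: [557.5, -73.6, 124.8]
ee_rot: [0.489, 0.512, 0.488, -0.511]
force: [0.2, 1.3, 4.5]
grip_width: 0.152
```

```bash
python3 - <<'E'
from h import *
st()
E
```

```text
t 14.5 p [557.5 -73.6 124.8] yaw -0.0452 F [0.2 1.3 4.5] T [ 0.18   0.057 -0.145] g 0.152 q6 -0.295 -0.34
```

>>> step_arm:
  commands:
    - [[0, 0, 0], 0.0064]
    - [[0, 0, 0], 0.0064]
    - [[0, 0, 0], 0]

```text
time_s: 14.8
eef_pos: [557.5, -73.6, 124.9]
ee_rot: [0.499, 0.502, 0.498, -0.501]
force: [0.6, 0.5, 6.2]
grip_width: 0.157
```

```bash
python3 - <<'E'
from h import *
st()
E
```

```text
t 14.8 p [557.5 -73.6 124.9] yaw -0.005 F [0.6 0.5 6.2] T [ 0.148  0.028 -0.287] g 0.157 q6 -0.335 -0.34
```

>>> step_arm:
  commands:
    - [[0, 0, 0], 0.003]
    - [[0, 0, 0], 0]
    - [[0, 0, 0], 0]
    - [[0, 0, 0], 0]
    - [[0, 0, 0], 0]

```text
time_s: 15.3
eef_pos: [557.5, -73.6, 124.9]
ee_rot: [0.501, 0.499, 0.5, -0.499]
force: [-0.0, 0.8, 5.4]
grip_width: 0.158
```

```bash
python3 - <<'E'
from h import *
st()
E
```

```text
t 15.3 p [557.5 -73.6 124.9] yaw 0.0039 F [-0.   0.8  5.4] T [ 0.164 -0.065 -0.341] g 0.158 q6 -0.344 -0.34
```

>>> step_arm:
  commands:
    - [[0, 0, 0], -0.0255]
    - [[0, 0, 0], -0.0255]
    - [[0, 0, 0], -0.0255]
    - [[0, 0, 0], -0.0255]
    - [[0, 0, 0], -0.0255]

```text
time_s: 15.8
eef_pos: [557.1, -73.5, 124.8]
ee_rot: [0.391, 0.589, 0.391, -0.589]
force: [-2.5, 0.4, 7.2]
grip_width: 0.156
```

>>> step_arm:
  commands:
    - [[0, 0, 0], -0.0255]
    - [[0, 0, 0], -0.0255]
    - [[0, 0, 0], -0.0255]
    - [[0, 0, 0], -0.0255]
    - [[0, 0, 0], -0.0255]

```text
time_s: 16.3
eef_pos: [556.7, -73.2, 124.8]
ee_rot: [-0.266, -0.655, -0.266, 0.655]
force: [-5.2, 2.3, 9.7]
grip_width: 0.156
```

>>> step_arm:
  commands:
    - [[0, 0, 0], -0.0255]
    - [[0, 0, 0], -0.0255]
    - [[0, 0, 0], 0]

```text
time_s: 16.6
eef_pos: [556.5, -73.0, 124.8]
ee_rot: [-0.213, -0.674, -0.213, 0.675]
force: [-5.7, 2.8, 8.4]
grip_width: 0.153
```

```bash
python3 - <<'E'
from h import *
st()
E
```

```text
t 16.6 p [556.5 -73.  124.8] yaw -0.9585 F [-5.7  2.8  8.4] T [0.533 0.828 0.046] g 0.153 q6 0.619 -0.339
```

>>> step_arm:
  commands:
    - [[0, 0, 0], -0.0064]
    - [[0, 0, 0], -0.0064]
    - [[0, 0, 0], -0.0064]
    - [[0, 0, 0], 0]

```text
time_s: 17.0
eef_pos: [556.5, -73.0, 124.8]
ee_rot: [-0.193, -0.68, -0.194, 0.681]
force: [-5.8, 4.1, 8.2]
grip_width: 0.154
```

```bash
python3 - <<'E'
from h import *
st()
E
```

```text
t 17.0 p [556.5 -73.  124.8] yaw -1.0172 F [-5.8  4.1  8.2] T [0.518 0.84  0.051] g 0.154 q6 0.678 -0.339
```

>>> step_arm:
  commands:
    - [[0, 0, 0], -0.0064]
    - [[0, 0, 0], -0.0064]
    - [[0, 0, 0], -0.0064]
    - [[0, 0, 0], 0]

```text
time_s: 17.4
eef_pos: [556.5, -72.9, 124.8]
ee_rot: [-0.172, -0.685, -0.173, 0.686]
force: [-5.9, 3.8, 9.7]
grip_width: 0.154
```

```bash
python3 - <<'E'
from h import *
st()
E
```

```text
t 17.4 p [556.5 -72.9 124.8] yaw -1.0774 F [-5.9  3.8  9.7] T [0.598 0.936 0.139] g 0.154 q6 0.738 -0.339
```

>>> step_arm:
  commands:
    - [[0, 0, 0], -0.0064]
    - [[0, 0, 0], -0.0064]
    - [[0, 0, 0], 0]

```text
time_s: 17.7
eef_pos: [556.4, -72.9, 124.8]
ee_rot: [-0.158, -0.689, -0.159, 0.689]
force: [-6.1, 3.6, 9.9]
grip_width: 0.158
```

```bash
python3 - <<'E'
from h import *
st()
E
```

```text
t 17.7 p [556.4 -72.9 124.8] yaw -1.1176 F [-6.1  3.6  9.9] T [0.669 0.905 0.105] g 0.158 q6 0.778 -0.339
```

>>> step_arm:
  commands:
    - [[0, 0, 0], -0.0064]
    - [[0, 0, 0], -0.0064]
    - [[0, 0, 0], -0.0064]
    - [[0, 0, 0], 0]

```text
time_s: 18.1
eef_pos: [556.4, -72.8, 124.8]
ee_rot: [-0.138, -0.693, -0.138, 0.694]
force: [-7.5, 4.7, 10.0]
grip_width: 0.151
```

```bash
python3 - <<'E'
from h import *
st()
E
```

```text
t 18.1 p [556.4 -72.8 124.8] yaw -1.1779 F [-7.5  4.7 10. ] T [0.689 0.91  0.077] g 0.151 q6 0.839 -0.339
```

>>> step_arm:
  commands:
    - [[0, 0, 0], -0.0064]
    - [[0, 0, 0], -0.0064]
    - [[0, 0, 0], -0.0064]
    - [[0, 0, 0], -0.0064]
    - [[0, 0, 0], 0]

```text
time_s: 18.6
eef_pos: [556.4, -72.7, 124.8]
ee_rot: [-0.11, -0.698, -0.111, 0.699]
force: [-6.5, 5.5, 9.4]
grip_width: 0.153
```

```bash
python3 - <<'E'
from h import *
from rig import capture
st()
d=capture("top"); crop(d,270,160,120,90,6,"pics/t8.png")
E
```

```text
t 18.6 p [556.4 -72.7 124.8] yaw -1.2583 F [-6.5  5.5  9.4] T [0.766 0.959 0.137] g 0.153 q6 0.919 -0.339
```

View pics/t8.png

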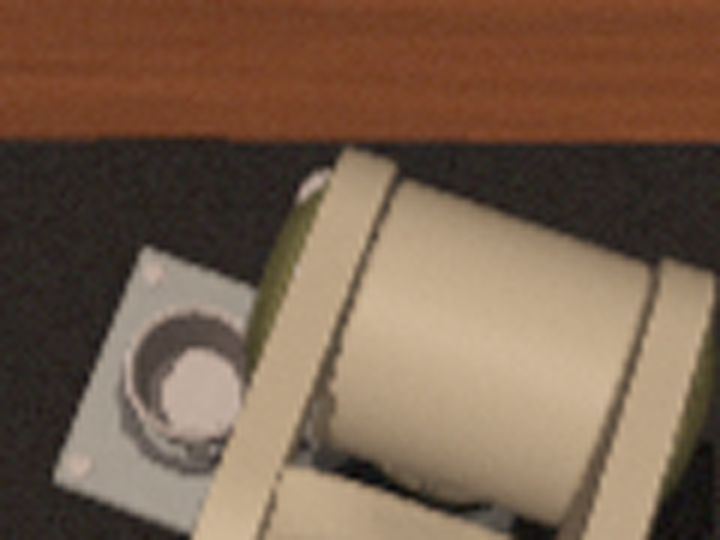

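>>> step_arm:
  commands:
    - [[0, 0, 0], -0.0064]
    - [[0, 0, 0], -0.0064]
    - [[0, 0, 0], -0.0064]
    - [[0, 0, 0], -0.0064]
    - [[0, 0, 0], -0.0064]

```text
time_s: 19.15
eef_pos: [556.3, -72.6, 124.8]
ee_rot: [-0.074, -0.703, -0.075, 0.704]
force: [-7.5, 5.2, 11.0]
grip_width: 0.15
```

```bash
python3 - <<'E'
from h import *
st()
E
```

```text
t 19.15 p [556.3 -72.6 124.8] yaw -1.3591 F [-7.5  5.2 11. ] T [0.888 1.043 0.09 ] g 0.15 q6 1.02 -0.339
```

>>> step_arm:
  commands:
    - [[0, 0, 0], -0.009]
    - [[0, 0, 0], -0.009]
    - [[0, 0, 0], -0.009]
    - [[0, 0, 0], -0.009]
    - [[0, 0, 0], -0.009]

```text
time_s: 19.65
eef_pos: [556.3, -72.4, 124.8]
ee_rot: [-0.024, -0.706, -0.025, 0.707]
force: [-7.2, 6.5, 10.2]
grip_width: 0.158
```

```bash
python3 - <<'E'
from h import *
st()
E
```

```text
t 19.65 p [556.3 -72.4 124.8] yaw -1.5007 F [-7.2  6.5 10.2] T [0.999 1.065 0.111] g 0.158 q6 1.162 -0.339
```

>>> step_arm:
  commands:
    - [[0, 0, 0], -0.009]
    - [[0, 0, 0], -0.009]
    - [[0, 0, 0], -0.009]
    - [[0, 0, 0], -0.009]
    - [[0, 0, 0], 0.008]

```text
time_s: 20.15
eef_pos: [556.3, -72.3, 124.8]
ee_rot: [0.007, -0.706, 0.005, 0.708]
force: [-7.5, 6.7, 9.9]
grip_width: 0.15
```

>>> step_arm:
  commands:
    - [[0, 0, 0], 0]
    - [[0, 0, 0], 0]
    - [[0, 0, 0], 0]
  gripper: -0.4

```text
time_s: 20.45
eef_pos: [557.0, -73.7, 124.0]
ee_rot: [0.006, -0.707, 0.006, 0.707]
force: [0.0, 0.4, 0.3]
grip_width: 0.656
```

```bash
python3 - <<'E'
from h import *
st()
E
```

```text
t 20.45 p [557.  -73.7 124. ] yaw -1.5889 F [0.  0.4 0.3] T [ 0.055 -0.015 -0.013] g 0.656 q6 1.249 -0.34
```

>>> step_arm:
  commands:
    - [[0, 0, 0.7], 0]
    - [[0, 0, 0.8], 0]
    - [[0, 0, 0.8], 0.04]
    - [[-0.8, 0, 0.3], 0.045]
    - [[-0.8, 0, 0], 0.045]
  gripper: -1

```text
time_s: 20.95
eef_pos: [493.0, -73.9, 229.8]
ee_rot: [0.14, 0.694, 0.139, -0.692]
force: [-0.0, 0.4, -0.3]
grip_width: 0.997
```

>>> step_arm:
  commands:
    - [[-0.8, 0, 0], 0.045]
    - [[-0.8, 0, 0], 0.045]
    - [[-0.8, 0, 0], 0.045]
    - [[0, 0, 0], 0.045]
    - [[0, 0, 0], 0.045]

```text
time_s: 21.45
eef_pos: [396.5, -73.7, 228.6]
ee_rot: [0.371, 0.603, 0.37, -0.602]
force: [0.8, -0.3, -0.9]
grip_width: 1.0
```

```bash
python3 - <<'E'
from h import *
from rig import capture
st()
d=capture("top"); crop(d,270,170,120,90,6,"pics/t9.png"); np.save("pics/top1.npy",d,allow_pickle=True)
d=capture("scene"); crop(d,250,210,120,90,6,"pics/s9.png"); np.save("pics/scene1.npy",d,allow_pickle=True)
E
```

```text
t 21.45 p [396.5 -73.7 228.6] yaw -0.4685 F [ 0.8 -0.3 -0.9] T [0.015 0.056 0.034] g 1.0 q6 -0.008 -0.476
```

View pics/t9.png

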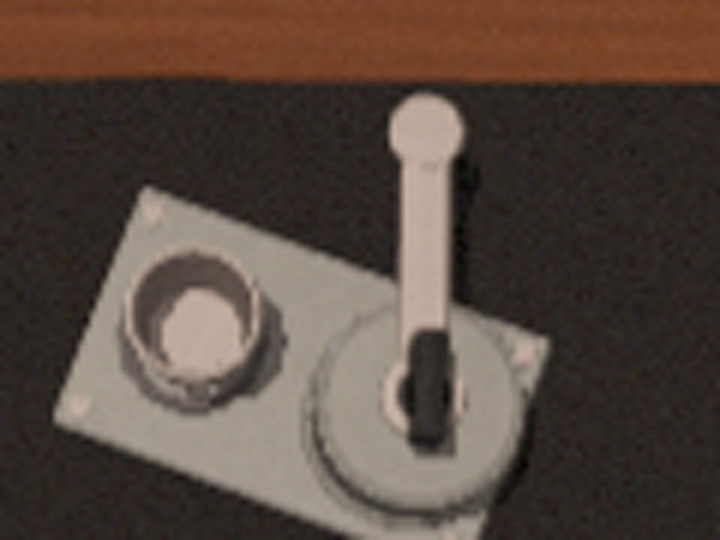

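View pics/s9.png

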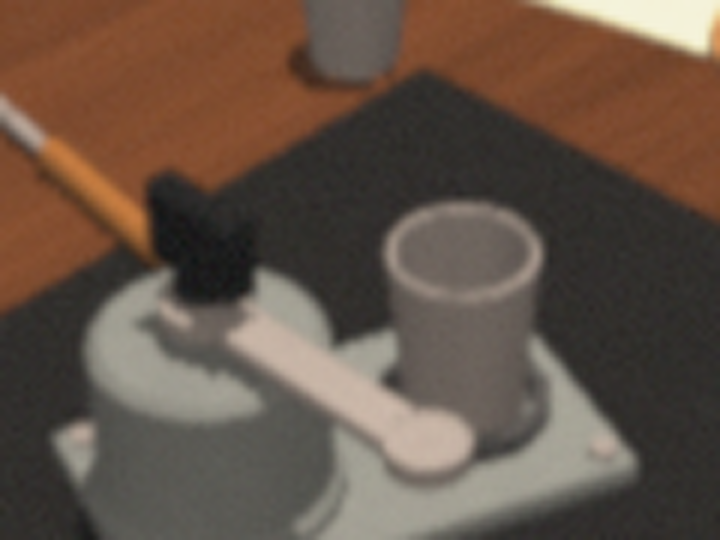

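```bash
python3 - <<'E'
from h import *
a=np.load("pics/top1.npy",allow_pickle=True).item();b=np.load("pics/scene1.npy",allow_pickle=True).item()
print(onplane(a,301.9,221.9,87),onplane(b,326.9,251.4,87))
o1,r1=ray(a,301.9,221.9);o2,r2=ray(b,326.9,251.4)
A=np.c_[r1,-r2];t=np.linalg.lstsq(A,o2-o1,rcond=None)[0];print(o1+t[0]*r1,o2+t[1]*r2)
e=b["image"]; print(onplane(b,387.5,215.5,6))
from rig import ctrl
crop(b,360,195,60,45,10,"pics/c9.png")
E
```

```text
[591.7466706   18.85019367  87.        ] [594.25623297  20.61033716  87.        ]
[591.86911984  18.86572115  86.18791137] [593.83106575  21.06290515  86.52575074]
[531.44593758 326.02814064   6.        ]
```

View pics/c9.png

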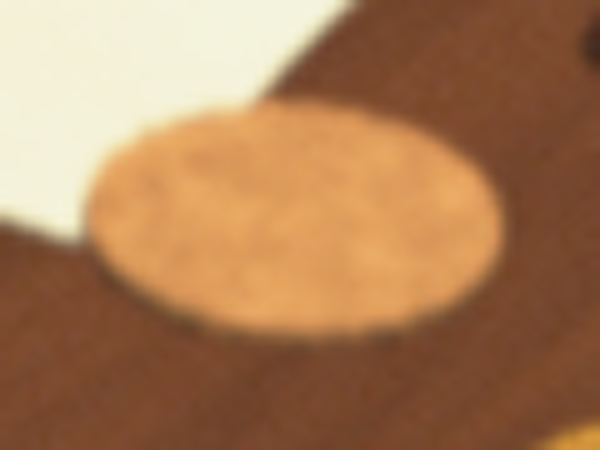

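>>> step_arm:
  commands:
    - [[0.815, 0.389, 0], 0.018]
    - [[0.815, 0.389, 0], 0.018]
    - [[0.815, 0.389, 0], 0]
    - [[0.815, 0.389, 0], 0]
    - [[0.815, 0.389, 0], 0]

```text
time_s: 22.05
eef_pos: [561.4, 5.1, 227.9]
ee_rot: [-0.401, -0.582, -0.401, 0.582]
force: [-0.1, -0.6, 0.3]
grip_width: 0.998
```

>>> step_arm:
  commands:
    - [[0.815, 0.389, 0], 0]
    - [[0, 0, 0], 0]
    - [[0, 0, -0.8], 0]
    - [[0, 0, -0.8], 0]
    - [[0, 0, 0], 0]

```text
time_s: 22.55
eef_pos: [590.4, 19.9, 160.3]
ee_rot: [-0.399, -0.58, -0.403, 0.584]
force: [0.4, 0.3, -1.0]
grip_width: 1.0
```

```bash
python3 - <<'E'
from h import *
from rig import capture
st()
d=capture("scene"); crop(d,250,190,120,90,6,"pics/s10.png")
E
```

```text
t 22.55 p [590.4  19.9 160.3] yaw -0.3635 F [ 0.4  0.3 -1. ] T [-0.015 -0.012 -0.038] g 1.0 q6 0.199 -0.164
```

View pics/s10.png

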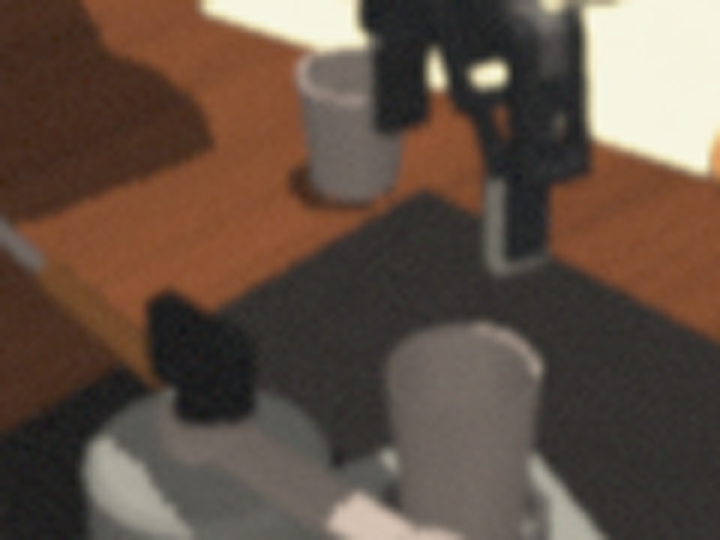

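>>> step_arm:
  commands:
    - [[0, 0, -0.9], 0]
    - [[0, 0, -0.9], 0]
    - [[0, 0, -0.6], 0]
    - [[0, 0, -0.35], 0]
    - [[0, 0, 0], 0]

```text
time_s: 23.1
eef_pos: [592.6, 19.7, 54.3]
ee_rot: [-0.402, -0.582, -0.402, 0.582]
force: [-0.4, 0.3, 0.4]
grip_width: 0.999
```

>>> step_arm:
  commands:
    - [[0, 0, 0], 0]
    - [[0, 0, 0], 0]
    - [[0, 0, 0], 0]
    - [[0, 0, 0], 0]
    - [[0, 0, 0], 0]
  gripper: 1
  force: 35

```text
time_s: 23.6
eef_pos: [593.6, 19.7, 56.4]
ee_rot: [0.403, 0.582, 0.401, -0.581]
force: [-1.7, 0.0, 6.3]
grip_width: 0.631
```

```bash
python3 - <<'E'
from h import *
from rig import capture
st()
d=capture("scene"); crop(d,250,190,120,90,6,"pics/s11.png")
E
```

```text
t 23.6 p [593.6  19.7  56.4] yaw -0.3604 F [-1.7  0.   6.3] T [ 0.023  0.202 -0.072] g 0.631 q6 0.197 -0.164
```

View pics/s11.png

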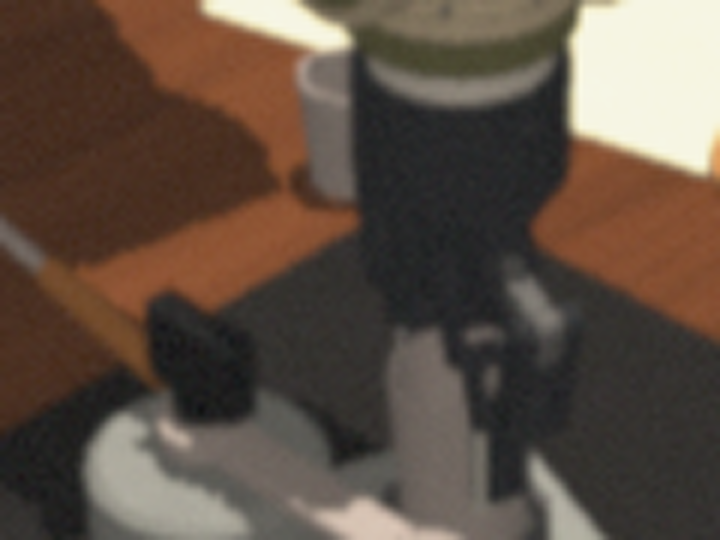

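>>> step_arm:
  commands:
    - [[0, 0, 0.25], 0]
    - [[0, 0, 0.5], 0]
    - [[0, 0, 0.6], 0]
    - [[0, 0, 0.6], 0]
    - [[0, 0, 0], 0]

```text
time_s: 24.15
eef_pos: [594.2, 19.7, 136.4]
ee_rot: [0.404, 0.583, 0.401, -0.58]
force: [-0.1, 0.3, -2.4]
grip_width: 0.636
```

```bash
python3 - <<'E'
from h import *
from rig import capture
st()
d=capture("scene"); crop(d,250,170,120,90,6,"pics/s12.png")
E
```

```text
t 24.15 p [594.2  19.7 136.4] yaw -0.3603 F [-0.1  0.3 -2.4] T [0.026 0.003 0.001] g 0.636 q6 0.196 -0.164
```

View pics/s12.png

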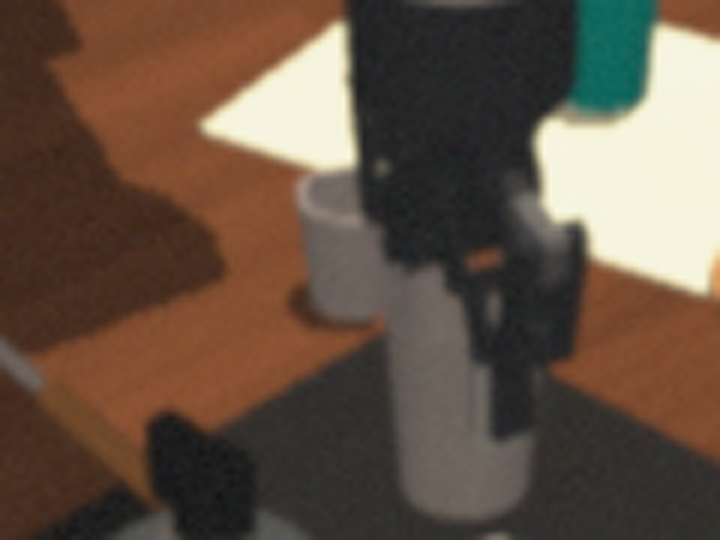

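>>> step_arm:
  commands:
    - [[-0.1, 0.45, 0], 0]
    - [[-0.17, 0.85, 0], 0]
    - [[-0.17, 0.85, 0], 0]
    - [[-0.17, 0.85, 0], 0]
    - [[-0.17, 0.85, 0], 0]

```text
time_s: 24.7
eef_pos: [559.9, 176.1, 131.0]
ee_rot: [-0.402, -0.581, -0.403, 0.582]
force: [-0.1, 0.1, -1.4]
grip_width: 0.633
```

>>> step_arm:
  commands:
    - [[-0.17, 0.85, 0], 0]
    - [[-0.17, 0.85, 0], 0]
    - [[-0.17, 0.85, 0], 0]
    - [[-0.12, 0.85, 0], 0]
    - [[-0.06, 0.44, 0], 0]

```text
time_s: 25.2
eef_pos: [531.8, 330.4, 131.0]
ee_rot: [-0.403, -0.58, -0.403, 0.582]
force: [0.1, 0.7, -0.9]
grip_width: 0.636
```

>>> step_arm:
  commands:
    - [[0, 0, -0.5], 0]
    - [[0, 0, -0.6], 0]
    - [[0, 0, -0.5], 0]
    - [[0, 0, 0], 0]
    - [[0, 0, 0], 0]

```text
time_s: 25.7
eef_pos: [533.6, 327.5, 68.3]
ee_rot: [-0.402, -0.581, -0.402, 0.582]
force: [0.6, 1.0, -0.6]
grip_width: 0.628
```

```bash
python3 - <<'E'
from h import *
from rig import capture
st()
d=capture("scene"); crop(d,320,150,120,90,6,"pics/s13.png")
E
```

```text
t 25.7 p [533.6 327.5  68.3] yaw -0.3604 F [ 0.6  1.  -0.6] T [-0.024 -0.024 -0.055] g 0.628 q6 0.724 0.364
```

View pics/s13.png

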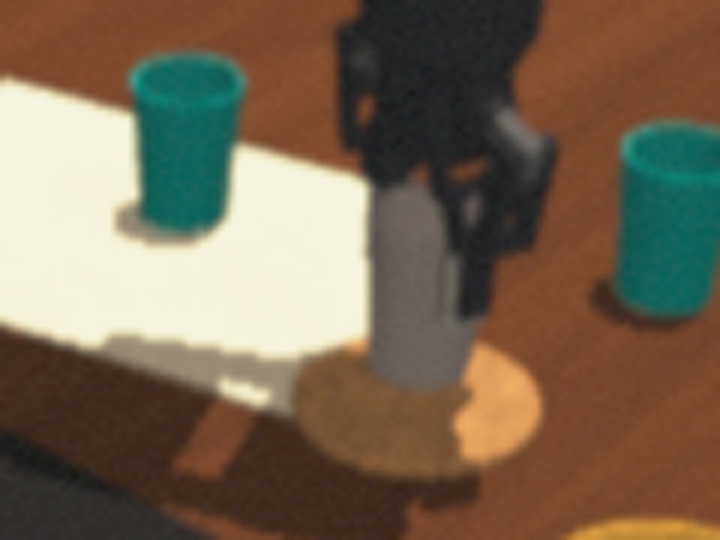

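>>> step_arm:
  commands:
    - [[0, 0, -0.25], 0]
    - [[0, 0, -0.2], 0]
    - [[0, 0, 0], 0]
    - [[0, 0, 0], 0]

```text
time_s: 26.15
eef_pos: [533.7, 327.4, 50.0]
ee_rot: [-0.402, -0.581, -0.402, 0.582]
force: [0.0, 0.4, -1.0]
grip_width: 0.634
```

>>> step_arm:
  commands:
    - [[0, 0, -0.025], 0]
    - [[0, 0, -0.025], 0]
    - [[0, 0, 0], 0]

```text
time_s: 26.45
eef_pos: [534.0, 327.5, 49.7]
ee_rot: [0.402, 0.582, 0.402, -0.581]
force: [-3.9, -2.3, 11.0]
grip_width: 0.634
```

```bash
python3 - <<'E'
from h import *
from rig import capture
st()
d=capture("scene"); crop(d,320,150,120,90,6,"pics/s14.png")
E
```

```text
t 26.45 p [534.  327.5  49.7] yaw -0.3603 F [-3.9 -2.3 11. ] T [-0.252  0.885  0.022] g 0.634 q6 0.724 0.363
```

View pics/s14.png

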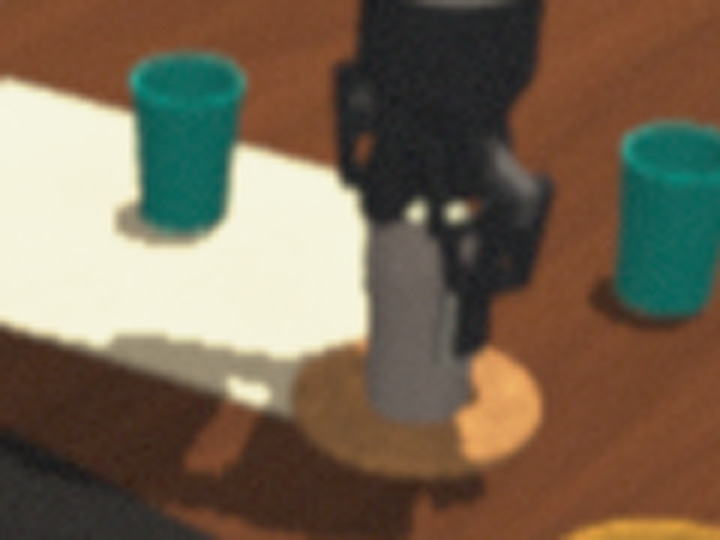

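Cup is in contact with the cork (11 N up). Relax half a millimetre, open, then rise.

>>> step_arm:
  commands:
    - [[0, 0, 0.0125], 0]
    - [[0, 0, 0], 0]
    - [[0, 0, 0], 0]
    - [[0, 0, 0], 0]
    - [[0, 0, 0], 0]
  gripper: -1

```text
time_s: 27.0
eef_pos: [533.8, 327.4, 48.7]
ee_rot: [-0.402, -0.581, -0.402, 0.582]
force: [-0.6, -0.4, 0.2]
grip_width: 1.0
```

```bash
python3 - <<'E'
from h import *
st()
E
```

```text
t 27.0 p [533.8 327.4  48.7] yaw -0.3603 F [-0.6 -0.4  0.2] T [0.027 0.054 0.047] g 1.0 q6 0.724 0.363
```

>>> step_arm:
  commands:
    - [[0, 0, 0.4], 0]
    - [[0, 0, 0.8], 0]
    - [[0, 0, 0.8], 0]
    - [[0, 0, 0.8], 0]
    - [[0, 0, 0.8], 0]

```text
time_s: 27.5
eef_pos: [533.7, 327.4, 194.1]
ee_rot: [-0.402, -0.581, -0.402, 0.582]
force: [-0.7, 0.2, 0.5]
grip_width: 0.998
```

>>> step_arm:
  commands:
    - [[-0.8, -0.3, 0], 0]
    - [[-0.8, -0.3, 0], 0]
    - [[-0.8, -0.3, 0], 0]
    - [[-0.8, -0.3, 0], 0]
    - [[0, 0, 0], 0]

```text
time_s: 28.0
eef_pos: [402.8, 278.7, 192.9]
ee_rot: [-0.402, -0.581, -0.403, 0.582]
force: [0.7, -0.7, 0.3]
grip_width: 1.004
```

```bash
python3 - <<'E'
from h import *
from rig import capture
st()
d=capture("scene"); cv2.imwrite("pics/s15.png",d["image"]); crop(d,320,150,120,90,6,"pics/s15c.png"); np.save("pics/scene2.npy",d,allow_pickle=True)
d=capture("top"); cv2.imwrite("pics/t15.png",d["image"]); crop(d,140,200,100,75,8,"pics/t15c.png"); np.save("pics/top2.npy",d,allow_pickle=True)
E
```

```text
t 28.0 p [402.8 278.7 192.9] yaw -0.3596 F [ 0.7 -0.7  0.3] T [-0.033  0.039  0.046] g 1.004 q6 0.725 0.366
```

View pics/s15c.png

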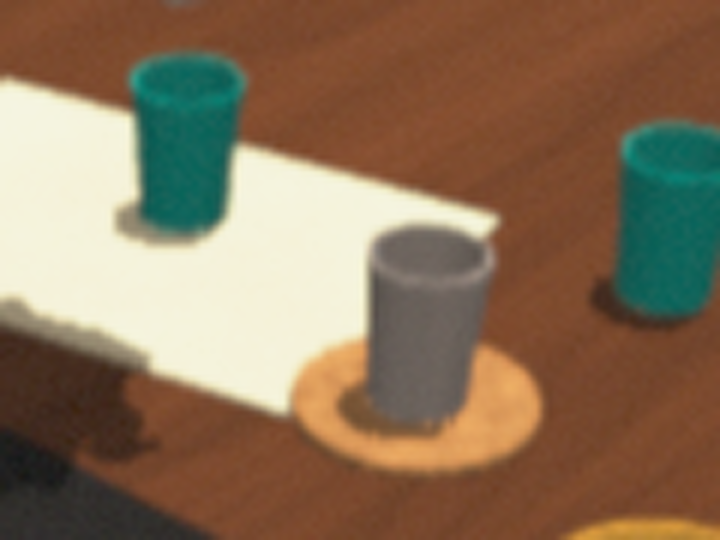

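View pics/t15c.png

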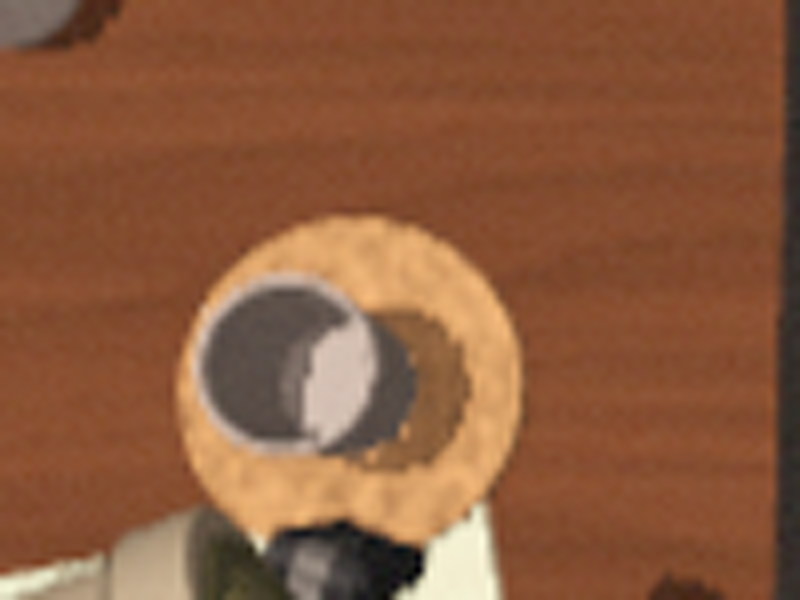

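View pics/t15.png

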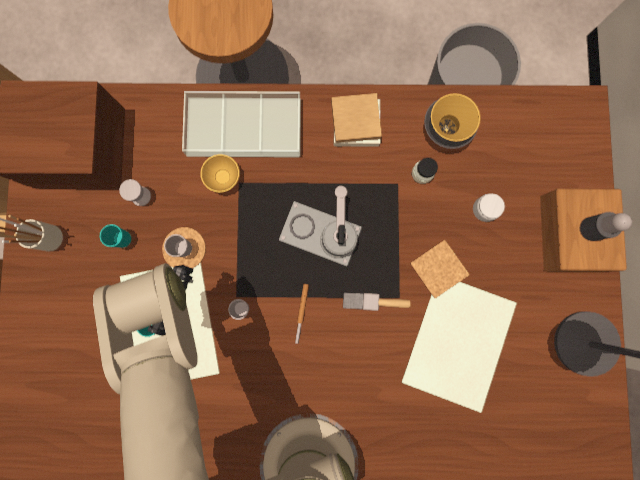

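```bash
python3 - <<'E'
from h import *
from rig import ticket
d=np.load("pics/top2.npy",allow_pickle=True).item()
p=onplane(d,175.4,244.9,81);c=onplane(d,183.2,247.8,6);print(p,c,np.hypot(*(p-c)[:2]))
e=np.load("pics/scene2.npy",allow_pickle=True).item()
print(onplane(e,320+432/6-.5,150+255/6-.5,81))
assert np.hypot(*(p-c)[:2])<15
print(ticket.finish_job()); st()
E
```

```text
[534.28828651 326.01879033  81.        ] [534.41613646 326.81354511   6.        ] 0.8049725217956029
[537.07026794 326.4329771   81.        ]
the job is handed in; nothing more can be done
None
the job is handed in; nothing more can be done
```

The cup is standing on the round cork coaster, the swing arm is open, and the job is handed in. It took about 28 s of the 67 s allowed.

- **Freeing the arm:** I rocked it by the knob alone, going to the clockwise and anticlockwise ends twice each. The wrist moment peaked at about 0.34 N m, which is roughly 0.14 rad of twist against the 0.2 rad limit. On the next clockwise swing it ran on past 0.8 rad with friction alone, and I left it about 1.2 rad clear.
- **Moving the cup:** I lifted it out of the nest with its axis vertical to the eye and set it on the coaster, then opened the gripper and backed off.
- **Last checks:**
  - The top view puts the cup's rim centre about 1 mm from the coaster's centre, well inside the 33 mm allowed.
  - The scene view gives about 3 mm; the two differ by about as much as the 2 mm calibration allows.
  - The cup looks upright, the bystanders visible in the last views are where they were, and the wrist force reads near zero.
- **What I could not confirm:**
  - No single reading showed the crust giving way. I inferred each bit from the end of the play having moved outward at the next swing.
  - The last clockwise bit seems to have gone during the final slow swing, without a separate hold there.

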